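Load the spacer that fits and hold the inspection mirror on it

TASK

Of the three plain round spacers, stand the one that fits the nest snugly fully down in it and let go of it. Then turn the spring-loaded mirror by its bar until the little camera, looking into the mirror, sees that spacer centred in its view, and finish still holding the mirror steady at that angle. Leave the other two spacers and the tape measure where they are.

Things in the scene. Friction and masses are not known exactly. Their poses are not given: they have to be found in the camera images.
- spacer_small: plain turned aluminium spacer (solid cylinder), standing upright, outer diameter 26 mm, 55 mm tall; too loose for the nest. Origin at the centre of its underside, z up its axis
- spacer_medium: plain turned aluminium spacer (solid cylinder), standing upright, outer diameter 32 mm, 55 mm tall, about 0.12 kg: the one that fits the nest. Origin at the centre of its underside, z up its axis
- spacer_large: plain turned aluminium spacer (solid cylinder), standing upright, outer diameter 38 mm, 55 mm tall; does not enter the nest. Origin at the centre of its underside, z up its axis
- spacer_medium_mid (a point): point on the axis of the medium spacer, 32 mm above its underside: the middle of what the camera is to see, at a thin groove that runs round each spacer
- nest: fixed dark steel block 60 x 60 x 20 mm lying on the bench with one round blind hole in the middle of its top: diameter 35 mm, 12 mm deep (its floor is 8 mm above the bench), mouth chamfered 3 mm. Origin at the centre of its underside, z up; a spacer fully down in it stands with its underside 8 mm above the bench
- station: fixed inspection station: a flat aluminium rail (260 x 50 x 8 mm) on the bench with a mirror turret (68 mm wide) near one end and a small grey camera block on a post (top 55 mm above the bench) at the other. Origin on the bench at the vertical turning axis of the mirror, z up; the camera's lens lies in the direction (-0.643, -0.766) of its x and y axes
- lens (a point): front of the camera's lens, 169 mm from the mirror axis and 40 mm above the bench; the camera looks level, straight at the mirror axis
- mirror_axis (a point): point on the mirror's vertical turning axis, at the mirror face, 40 mm above the bench (axes as the station's). The mirror bisects: the spacer is seen centred when the mirror's outward normal halves the horizontal angle, at this point, between the direction to the lens and the direction to the spacer
- turn_bar (a point): grip point of the mirror's turning bar, on the turning axis 94 mm above the bench: an upright flat aluminium bar on top of the mirror, 12 mm thick, 44 mm long, from 72 to 104 mm above the bench, its long side parallel to the mirror face; below it the mirror in its dark frame (66 mm wide, 46 mm high, 9 mm thick). x = outward normal of the mirror (reflecting side), which is the thickness direction of the bar; y along the bar; z up; turns with the mirror
- mirror (a joint): turn of the mirror, rad: 0 at its rest stop, where its normal lies 5 degrees beyond the direction to the lens on the side away from the nest; grows clockwise seen from above, swinging the mirror's face from the lens toward the nest, up to 1.2. A spring drives it back to 0 when let go (about 0.03 N m at 0, 0.09 N m at 0.9 rad)
- sight (a point): line of sight of the camera after the mirror: a thin steel pointer (tip 80 mm out, about 12 mm above the bench) under the mirror, geared to turn twice as far as the mirror; it always points where the camera looks by way of the mirror. Origin on the mirror axis 40 mm above the bench, x along the reflected line of sight, y sideways, z up
- rod_jig: fixed jig of the bench, at the right of the work: plate 112 x 120 mm with a 25 mm black rod that rises 0.86 m upright from it; not part of the job, keep the arm clear of it. Origin at the middle of the plate's underside
- tape_measure: yellow tape measure, 64 x 69 x 32 mm, a bystander; origin at the centre of its underside
There are look-alikes about, which are no part of the job. What is shaped like the spacer_medium but black or yellow is not meant.

How it is judged:
By the outcome, as a careful person would: the job done as asked, in the order asked, and still so for the second after the job is handed in, while the arm keeps its last pose, push and grip.
It also fails if it takes over 67 s, if anything falls off the work surface, if the arm or the gripper's body presses on something with over 40 N, if the wrist force passes 120 N, or if a joint passes its speed limit or range.

ROBOT

A 6-joint arm with a two-finger parallel gripper is mounted at the origin on the work surface; the furniture and walls round the work are solid. World frame = base frame: x ahead of the robot, y to its left, z up, the work surface at z = 0. Lengths are in m, angles in degrees, forces in N, time in s.
With the tool pointing down it reaches from about 0.4 to 0.825 m from the base axis. Payload 7 kg.
Tool frame: the origin (TCP) lies between the finger pads; the fingertips stand r.nose_length ahead of it and the grasp point (between the pads) lies 2 mm behind it (r.nose_length is the distance from the TCP to the fingertips, in m); y points along the fingers, x is the direction in which the jaws open and shut, and the axes are right-handed (so a half turn about y gives the same grasp; the last joint's range is limited). The gripper opens to 88 mm and grips with 3 to 60 N. Pads are 19 mm wide; open, the fingers measure 130 mm over their backs; the gripper's body (78 mm by 193 mm) begins 47 mm behind the grasp point.
Start: joints at [-57.004, 20.546, 0.682, 0, -70.136, -16.507], TCP at [0.192, -0.647, 0.244] pointing down, gripper open.
Joint ranges: [-176.03, 176.03], [-82.01, 121.73], [-58.28, 71.71], [-173.87, 95.51], [-174.79, -0.11], [-173.66, 173.66]. Speed limits (degrees/s): [136.94, 136.94, 172.46, 180, 180, 180].

INTERFACE

Orientations are given as [roll, pitch, yaw] about the fixed x, y, z axes, in that order (R = Rz(yaw) Ry(pitch) Rx(roll)).
In Python, from plant import readout, vision, r, spotter gives the robot as it stands.
- The arm moves only by the tool servo_tool, never from a script. Its argument "steps" is a list that holds one entry, the list of rows, each a list of 6 numbers: the shift along the tool's x, y, z in m, then the turn, a rotation vector about the tool's x, y, z in rad. A call has 1 to 20 rows; each row shifts and turns the commanded pose from where the row before left it, along the tool's axes as they then stand; what a row does not reach is not made up. A row lasts 1/10 s, in which the tool goes at most 50 mm and 8.59 degrees, less where a joint would pass 70% of its speed; a pose out of reach is approached as far as the arm can. A call with a gripper value outside its range is refused whole. "jaw" is the closure in counts, from 0 (fully open) to 255 (shut), set as the call begins (left out, the last holds). The fingers move at their own pace and stop on an object; "grip_force" is the grip in N (left out, the last holds). Time passes only in rows, so rows that do not move let the fingers close. It gives the time, the measured TCP pose, the force and the opening at its end, in the units of the state.
- readout.get_state(): the state, without advancing time (a new reading comes with each control period).
- vision.capture(name): name is "scene" or "top"; returns a dict with "img" (480x640x3 uint8, red, green, blue), "fx", "fy", "cx", "cy" (pixels), "rvec" (rotation vector, rad) and "tvec" (3), from world to camera coordinates, as OpenCV has them. Camera axes: x right, y down, z forward; pixel columns grow to the right and rows downward; lengths in m; the calibration is good to about 2 mm. A picture is of the moment at which its call begins. There is no depth.
- r.close_job(): hands the job in, once; it reports no verdict.
Trained networks look in the newest picture that a camera, given by its name, has taken for a name from the list of things; names that differ only in an ending like _2 or _b are one class to them, and where a whole thing is asked for, a point or a joint stands for the part that bears it (a point fixed in the world has none). Each returns a list of dicts, best first, with "conf" (0 to 1); they miss things now and then, are a little off and sometimes report something else, mostly with a low value. They report only what shows in the picture. A call takes as long as a camera call. They do not tell look-alikes from the thing itself.
- spotter.search_frame(camera, thing): "uv" ([column, row] in pixels, amid what is visible of it).
- spotter.silhouettes(camera, thing): "region" (480x640 bool, what is visible of it) and "uv" ([column, row] in pixels, amid what is visible of it).
The state is a dict: "time_s": time; "joints": joint angles; "qd": joint speeds; "joint_torque": joint torques, N m; "tcp_pos": TCP position; "eef_rot": TCP orientation; "contact_force": force on the tool from outside, world axes, zero at the start; "moment": the same for the moment, N m; "gripper_width": finger opening in m.
Only numpy, scipy, OpenCV 4.12 (cv2) and the standard library are available. Lean on these libraries where they do the work, as an engineer would, in place of code of your own. Each camera call takes 0.05 s, during which the arm holds its last target.

## Working session

There is one attempt and no reset: what is moved stays moved. The work goes in short steps, Python scripts to look and compute and a tool call to move; the robot and the scene stay as the last step left them, time stands still between calls to the robot, and variables do not carry over. Pictures are saved under pics/ and viewed, and the job is handed in when it is done.

Besides the shell and the picture viewer there is one more tool, called after "Emit:" as name([rows], argument=value, ...), one row to a line, values as JSON. servo_tool: Moves the arm, as the interface text tells. Its arguments: {"type":"object","properties":{"steps":{"type":"array","items":{"type":"array","items":{"type":"array","items":{"type":"number"}}}},"jaw":{"type":"number"},"grip_force":{"type":"number"}},"required":["steps"]}

```bash
mkdir -p pics; ls; cat > h.py <<'E'
import numpy as np, cv2
from plant import readout, vision, r, spotter
from scipy.spatial.transform import Rotation as Ro
def cap(n,save=None):
    d=vision.capture(n)
    if save: cv2.imwrite('pics/'+save,d['img'][:,:,::-1])
    return d
def ray(d,uv):
    K=np.array([[d['fx'],0,d['cx']],[0,d['fy'],d['cy']],[0,0,1]])
    R=cv2.Rodrigues(np.array(d['rvec'],float))[0]; t=np.array(d['tvec'],float).ravel()
    c=-R.T@t; v=R.T@np.linalg.inv(K)@np.array([uv[0],uv[1],1.]); return c,v
def atz(d,uv,z):
    c,v=ray(d,uv); return c+v*(z-c[2])/v[2]
def proj(d,P):
    K=np.array([[d['fx'],0,d['cx']],[0,d['fy'],d['cy']],[0,0,1]])
    return cv2.projectPoints(np.array(P,float).reshape(-1,1,3),np.array(d['rvec'],float),np.array(d['tvec'],float),K,None)[0].reshape(-1,2)
E
python3 - <<'E'
from h import *
s=readout.get_state(); print(s); print(r.nose_length)
for n in ['scene','top']:
    d=cap(n,n+'0.png'); print(n,d['fx'],d['fy'],d['cx'],d['cy'],ray(d,(320,240)))
    for t in ['spacer_small','spacer_medium','spacer_large','nest','station','turn_bar','sight','lens','rod_jig','tape_measure']:
        print(t,[(np.round(x['uv'],1).tolist(),round(x['conf'],2)) for x in spotter.search_frame(n,t)])
E
```

```text
pics
{'time_s': 0.0, 'joints': array([-5.70043061e+01,  2.05924087e+01,  6.33628308e-01, -1.97723404e-02,
       -7.01375124e+01, -1.65068825e+01]), 'qd': array([ 0.0298935 , -0.08330955, -0.00727193,  0.04789903, -0.02218046,
       -0.0490927 ]), 'joint_torque': array([-3.29181212e-04, -5.82721174e+01,  2.93075484e+01,  6.99774876e+00,
        7.04835678e-03, -1.70997755e-04]), 'tcp_pos': array([ 0.1914213 , -0.64679687,  0.24261168]), 'eef_rot': array([-8.99904588e+01, -9.76057503e-02,  1.06482070e+02]), 'contact_force': array([ 0.64857274, -0.13217035,  0.56428159]), 'moment': array([-0.01950047, -0.01521143, -0.04730761]), 'gripper_width': 0.08750893293822502}
0.017
scene 535.1351158210904 535.1351158210904 321.06384592499245 239.3243775403881 (array([-0.01384163,  0.38888504,  1.05403451]), array([ 0.50718681, -0.32814426, -0.79692436]))
spacer_small [([274.7, 258.9], 0.69), ([359.8, 243.9], 0.42)]
spacer_medium [([167.8, 293.6], 0.86), ([211.5, 291.3], 0.81), ([166.1, 324.8], 0.67), ([197.0, 268.9], 0.54)]
spacer_large [([242.4, 280.2], 0.57)]
nest [([312.5, 296.1], 0.91)]
sta
[... 155 characters left out ...]

tape_measure [([224.0, 241.9], 0.64)]
top 489.1968031611753 489.1968031611753 309.76408368888576 240.92907884630077 (array([ 0.50271087, -0.03661577,  1.34077761]), array([ 0.0904485 , -0.00345706, -0.99611673]))
spacer_small [([345.4, 248.6], 0.68), ([275.1, 234.2], 0.45)]
spacer_medium [([209.5, 208.0], 0.63), ([169.6, 243.9], 0.52), ([209.4, 235.5], 0.48), ([179.6, 223.2], 0.44)]
spacer_large [([243.3, 235.6], 0.56)]
nest [([282.8, 281.4], 0.98)]
station [([350.4, 249.9], 0.63)]
turn_bar [([328.4, 224.0], 0.72)]
sight [([325.7, 228.3], 0.76)]
lens [([348.3, 246.0], 0.88)]
rod_jig [([330.2, 230.8], 0.31)]
tape_measure [([246.8, 191.5], 0.79), ([240.1, 234.9], 0.72), ([351.6, 250.8], 0.4)]
```

```bash
python3 - <<'E'
import cv2
for n,c in [('scene',(110,180,420,360)),('top',(140,160,400,320))]:
    im=cv2.imread(f'pics/{n}0.png'); x0,y0,x1,y1=c
    cv2.imwrite(f'pics/{n}0c.png',cv2.resize(im[y0:y1,x0:x1],None,fx=800/(x1-x0)*.99,fy=800/(x1-x0)*.99,interpolation=cv2.INTER_CUBIC))
E
```

```text
(no output)
```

View pics/scene0.png

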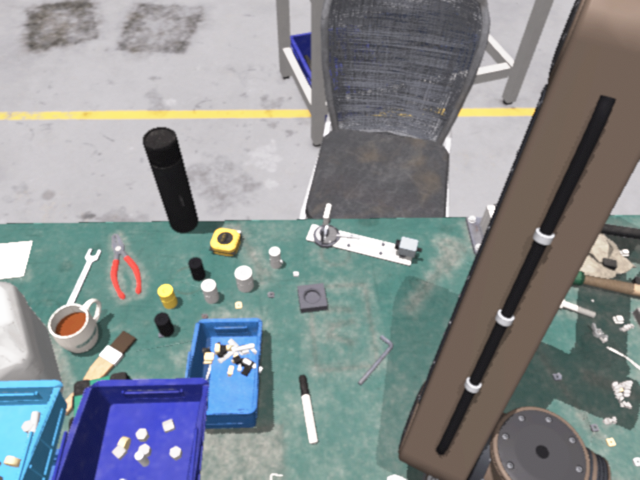

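View pics/scene0c.png

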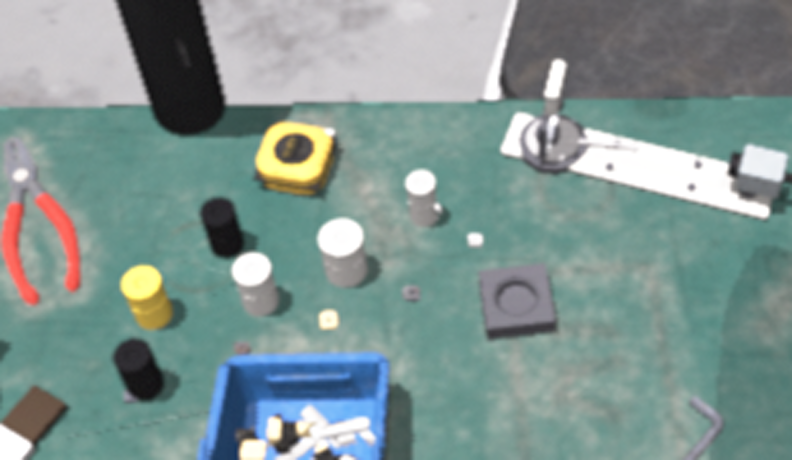

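View pics/top0c.png

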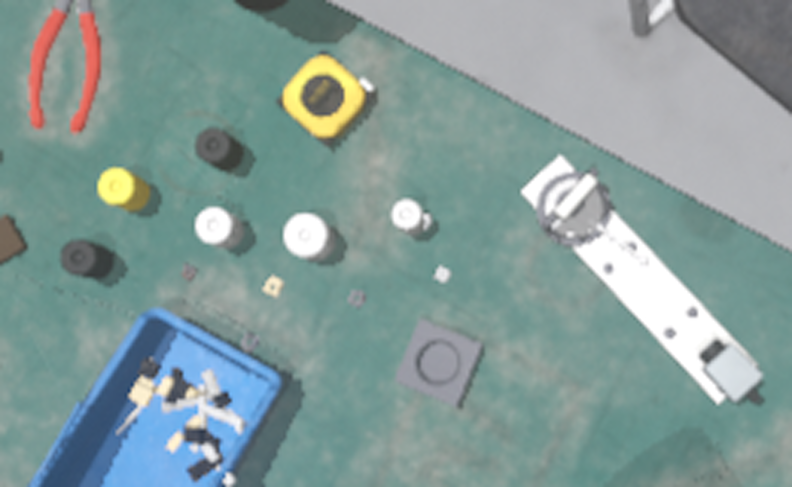

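```bash
cat > fit.py <<'E'
from h import *
from scipy.optimize import least_squares
def ellipse_top(): pass
def cylmask(d,x,y,z0,dia,h=.055,S=4):
    a=np.linspace(0,2*np.pi,72,endpoint=False)
    P=np.concatenate([np.c_[x+dia/2*np.cos(a),y+dia/2*np.sin(a),np.full(72,z)] for z in (z0,z0+h)])
    hull=cv2.convexHull(proj(d,P).astype(np.float32))[:,0]
    return hull
def stats(hull):
    m=cv2.moments(hull.reshape(-1,1,2)); return np.array([m['m10']/m['m00'],m['m01']/m['m00'],m['m00']])
def mstats(reg):
    v,u=np.nonzero(reg); return np.array([u.mean(),v.mean(),len(u)])
E
python3 - <<'E'
from fit import *
D={};regs={}
for n in ['scene','top']:
    D[n]=cap(n)
    for t in ['spacer_small','spacer_medium','spacer_large']:
        for x in spotter.silhouettes(n,t):
            ms=mstats(x['region']); 
            im=D[n]['img'][x['region']].mean(0)
            print(n,t,np.round(x['uv'],1),round(x['conf'],2),np.round(ms,1),im.round(), atz(D[n],ms[:2],.0275).round(4)[:2])
            regs.setdefault(n,[]).append(ms)
# pair
tg={'A':((211.5,291),(209.4,235.5)),'B':((242.4,280.2),(241,235.6)),'C':((275,259),(275,234))}
for k,(a,b) in tg.items():
    ob=[]
    for n,uv in (('scene',a),('top',b)):
        c=[m for m in regs[n] if np.hypot(*(m[:2]-uv))<8]
        if c: ob.append((n,c[0]))
    p0=atz(D[ob[0][0]],ob[0][1][:2],.0275)[:2]
    def f(p):
        o=[]
        for n,m in ob:
            s=stats(cylmask(D[n],p[0],p[1],0,p[2])); o+=[s[0]-m[0],s[1]-m[1],(np.sqrt(s[2])-np.sqrt(m[2]))]
        return o
    q=least_squares(f,[*p0,.032]); print(k,q.x.round(4),np.round(q.fun,2))
E
```

```text
scene spacer_medium [194.6 269.7] 0.71 [197.1 268.7 309. ] [37. 40. 42.] [0.7153 0.2522]
scene spacer_medium [209.1 288.2] 0.62 [210.2 290.8 359. ] [187. 189. 187.] [0.6452 0.2514]
scene spacer_medium [166.3 323.6] 0.62 [164.  324.5 343. ] [37. 39. 41.] [0.6192 0.3712]
scene spacer_medium [169.1 294.8] 0.55 [167.6 296.2 340. ] [205. 191.  99.] [0.6811 0.338 ]
scene spacer_large [241.4 279.7] 0.68 [244.2 279.  385. ] [197. 196. 194.] [0.6337 0.1724]
top spacer_small [273.6 232.4] 0.45 [273.3 230.4  90. ] [227. 227. 227.] [0.6508 0.0844]
top spacer_medium [213.9 236.2] 0.69 [211.6 234.4 143. ] [215. 216. 216.] [0.6436 0.2521]
top spacer_medium [180.4 220. ] 0.69 [179.7 221.4 167. ] [213. 208. 110.] [0.681  0.3392]
top spacer_medium [173.7 244.9] 0.53 [167.9 244.4 159. ] [80. 85. 85.] [0.619  0.3711]
top spacer_medium [212.4 206.1] 0.52 [211.4 208.4 155. ] [85. 88. 86.] [0.7148 0.2526]
top spacer_large [242.2 236.2] 0.65 [241.  237.1 203. ] [224. 225. 225.] [0.6343 0.1722]
A [0.644  0.2515 0.0319] [ 0.08  0.21 -0.65  0.01 -0.25  0.92]
B [0.6334 0.1721 0.0369] [ 0.12 -0.16  0.25 -0.18  0.21 -0.2 ]
C [0.6504 0.0841 0.0244] [0. 0. 0.]
```

```bash
python3 - <<'E'
from fit import *
D={}
for n in ['scene','top']:
    d=D[n]=cap(n)
    big=cv2.resize(d['img'][:,:,::-1],None,fx=1,fy=1)
    for t in ['nest','station','turn_bar','mirror','sight','lens','tape_measure']:
        for x in spotter.silhouettes(n,t)[:2]:
            ms=mstats(x['region']); u=np.nonzero(x['region'])
            print(n,t,np.round(x['uv'],1),round(x['conf'],2),np.round(ms,1),'bbox',u[1].min(),u[1].max(),u[0].min(),u[0].max())
            if t=='nest' and x['conf']>.5:
                # square prism fit
                print('  z.01',atz(d,ms[:2],.01).round(4),'z.02',atz(d,ms[:2],.02).round(4))
            np.save(f'{n}_{t}.npy',x['region']) if x['conf']>.5 else 0
im=[]
for n,(x0,y0,x1,y1) in [('scene',(180,240,300,310)),('top',(190,200,310,270))]:
    im.append(cv2.resize(D[n]['img'][y0:y1,x0:x1,::-1],(720,420//2*2-130),interpolation=cv2.INTER_CUBIC))
cv2.imwrite('pics/spac.png',np.vstack(im))
n=[]
for nm,(x0,y0,x1,y1) in [('scene',(295,195,425,275)),('top',(270,205,400,300))]:
    n.append(cv2.resize(D[nm]['img'][y0:y1,x0:x1,::-1],(780,(y1-y0)*6),interpolation=cv2.INTER_CUBIC))
cv2.imwrite('pics/stA.png',n[0]);cv2.imwrite('pics/stB.png',n[1])
E
```

```text
scene nest [313.3 298.3] 0.77 [312.4 298.4 736. ] bbox 298 327 284 312
  z.01 [0.5188 0.0609 0.01  ] z.02 [0.5137 0.064  0.02  ]
scene nest [276.5 257.8] 0.44 [275.1 257.9 196. ] bbox 270 280 247 268
scene turn_bar [327.5 225.1] 0.8 [326.1 222.7 252. ] bbox 320 331 204 241
scene turn_bar [359.5 246.5] 0.35 [ 362.7  242.5 2386. ] bbox 308 421 204 265
scene mirror [326.6 224.4] 0.73 [325.9 222.2 285. ] bbox 319 332 204 240
scene sight [328.6 224.7] 0.71 [325.7 223.2 238. ] bbox 320 331 205 240
scene sight [330.5 234.1] 0.64 [329.2 235.7 141. ] bbox 317 337 228 242
scene lens [364.8 244.3] 0.82 [ 362.6  243.1 2250. ] bbox 308 421 205 265
scene tape_measure [222.8 242.3] 0.74 [225.8 241.8 688. ] bbox 210 241 228 255
top nest [287.  278.9] 0.74 [283.5 277.9 485. ] bbox 271 296 265 291
  z.01 [0.5222 0.06   0.01  ] z.02 [0.5221 0.0593 0.02  ]
top mirror [329.4 225.8] 0.58 [327.1 225.3 128. ] bbox 319 335 216 234
top sight [328.4 228.6] 0.57 [330.6 231.2 101. ] bbox 320 336 224 236
top sight [242.2 235.9] 0.54 [241.  237.2 194. ] bbox 233 249 230 244
top lens [348.4 252. ] 0.91 [ 349.5  250.8 1995. ] bbox 311 389 210 291
top tape_measure [247.7 188.5] 0.93 [246.3 191.5 541. ] bbox 232 261 178 206
```

View pics/spac.png

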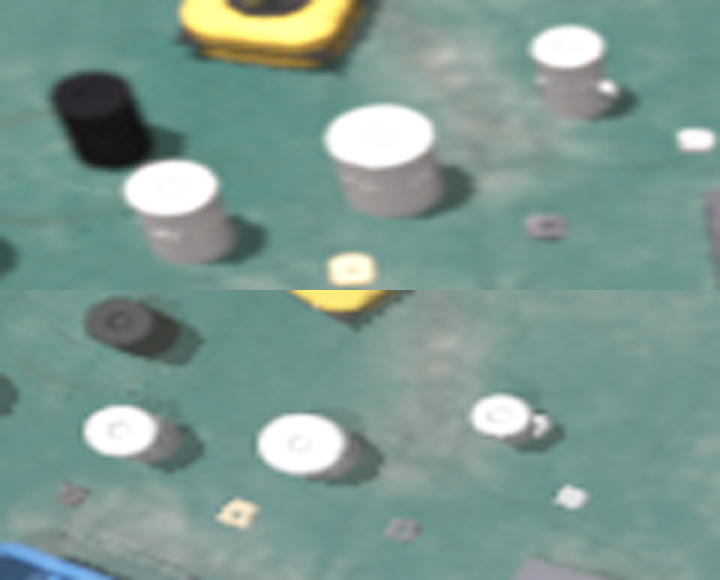

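View pics/stA.png

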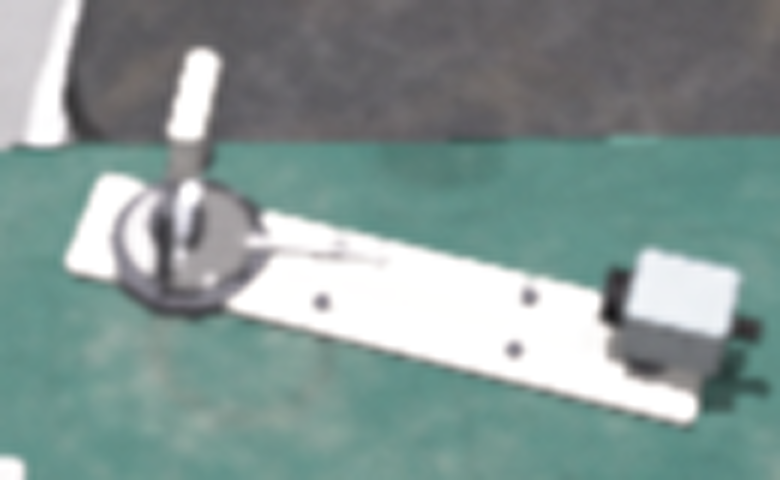

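View pics/stB.png

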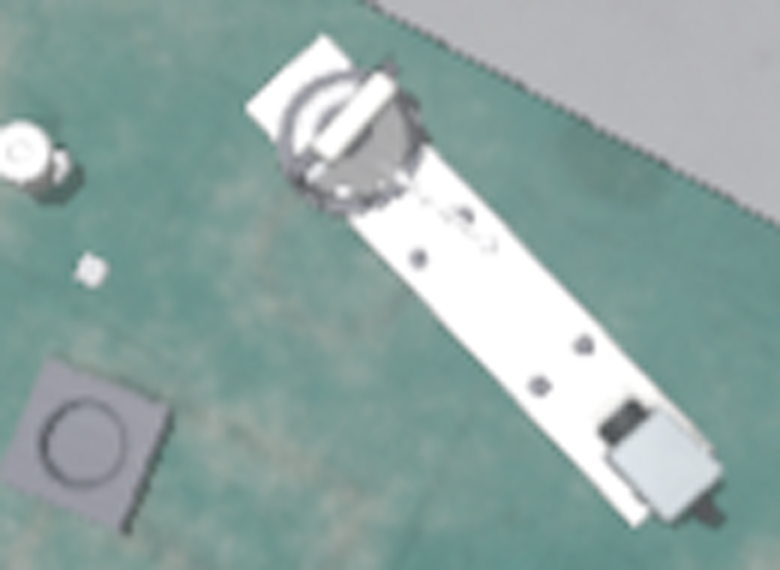

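```bash
python3 - <<'E'
from fit import *
D={n:cap(n) for n in ['scene','top']}
# nest hole & square fit: project model, maximize gradient-ish: use darkness segmentation
for n,(cu,cv_) in [('scene',(312.5,297)),('top',(283.5,278.5))]:
    d=D[n]; img=d['img'].astype(np.int16)
    sat=img.max(2)-img.min(2)
    # nest grey => low saturation
    reg=((sat<22)&(img.max(2)<170)).astype(np.uint8)
    u0,v0=int(cu)-20,int(cv_)-20
    m=np.zeros_like(reg); m[v0:v0+42,u0:u0+42]=reg[v0:v0+42,u0:u0+42]
    nn,l,st,ce=cv2.connectedComponentsWithStats(m)
    k=l[int(cv_),int(cu)] or 1+np.argmax(st[1:,4]); k=1+np.argmax(st[1:,4])
    c=np.array(ce[k]); A=st[k,4]; print(n,'nest seg',c.round(2),A, st[k])
    # fit box silhouette
    pts=cv2.findContours((l==k).astype(np.uint8),cv2.RETR_EXTERNAL,cv2.CHAIN_APPROX_NONE)[0][0][:,0]
    mask=cv2.fillPoly(np.zeros((480,640),np.uint8),[pts],1)
    S=8
    mb=cv2.resize(mask[v0:v0+42,u0:u0+42],None,fx=S,fy=S,interpolation=cv2.INTER_NEAREST)
    def cost(p):
        x,y,a=p; c_,s_=np.cos(a),np.sin(a)
        P=[[x+c_*i-s_*j,y+s_*i+c_*j,z] for i in(-.03,.03) for j in(-.03,.03) for z in(0,.02)]
        h=cv2.convexHull(proj(d,P).astype(np.float32))[:,0]
        q=((h-[u0,v0]+.5)*S).round().astype(np.int32)
        mm=cv2.fillPoly(np.zeros_like(mb),[q],1)
        return (mm!=mb).sum()/S**2
    from scipy.optimize import minimize
    best=None
    for a in np.radians([0,15,30,45,60,75]):
        x0=[*atz(d,c,.012)[:2],a]
        o=minimize(cost,x0,method='Nelder-Mead',options=dict(initial_simplex=[x0,[x0[0]+.006,x0[1],a],[x0[0],x0[1]+.006,a],[x0[0],x0[1],a+.2]],xatol=1e-5,fatol=.01))
        if best is None or o.fun<best.fun: best=o
    print('  fit',best.x.round(4),np.degrees(best.x[2])%90,best.fun)
d=D['top']
f=lambda cx,cy:((cx+.5)/6-.5+270,(cy+.5)/6-.5+205)
print('hole top',atz(d,f(85,444),.019))
# rail
g=d['img'].astype(int); w=((g.min(2)>225)).astype(np.uint8); w[:,:308]=0;w[:,395:]=0;w[:205]=0;w[300:]=0
nn,l,st,ce=cv2.connectedComponentsWithStats(w);k=1+np.argmax(st[1:,4]);
pts=np.argwhere(l==k)[:,::-1].astype(np.float32); bx=cv2.boxPoints(cv2.minAreaRect(pts)); print(st[k],bx)
B=np.array([atz(d,q,.008) for q in bx]);print(B.round(4))
for a,b in((0,1),(1,2)): e=B[b]-B[a];print(np.hypot(*e[:2]),np.degrees(np.arctan2(e[1],e[0])))
for nm,q,z in [('ring',(355,140),.01),('barA',(322,150),.104),('barB',(388,83),.104),('cam',(664,462),.055),('lensfront',(612,422),.045)]: print(nm,atz(d,f(*q),z).round(4))
E
```

```text
scene nest seg [313.22 298.57] 906 [297 282  37  37 906]
  fit [ 0.5212  0.0605 -0.386 ] 67.88101749656772 152.75
top nest seg [284.37 280.89] 743 [270 262  34  38 743]
  fit [0.5215 0.0583 1.1707] 67.0747256498768 230.90625
hole top [0.520367   0.05880733 0.019     ]
[329 230  52  62 940] [[328.23282 241.24944]
 [341.1663  229.17816]
 [388.22092 279.5938 ]
 [375.28745 291.6651 ]]
[[ 0.6198 -0.0637  0.008 ]
 [ 0.6522 -0.0998  0.008 ]
 [ 0.5121 -0.2236  0.008 ]
 [ 0.4803 -0.1876  0.008 ]]
0.04855501461683149 -48.12999856496532
0.18695806081200858 -138.55214363418142
ring [ 0.6562 -0.0659  0.01  ]
barA [ 0.6414 -0.0497  0.104 ]
barB [ 0.6694 -0.0784  0.104 ]
cam [ 0.507 -0.196  0.055]
lensfront [ 0.525  -0.1751  0.045 ]
```

View pics/top0.png

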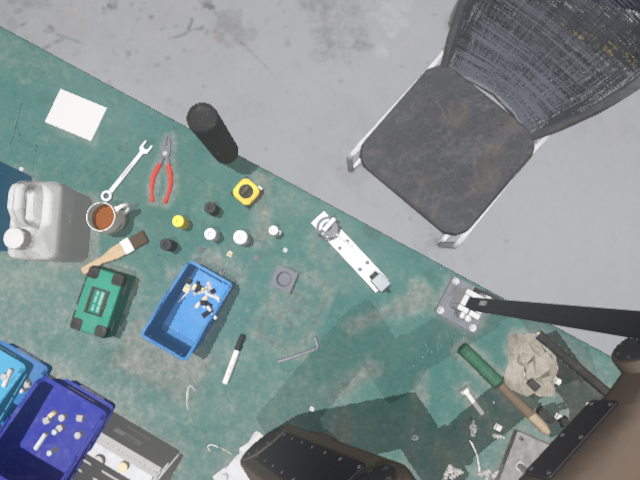

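```bash
python3 - <<'E'
from fit import *
D={n:cap(n) for n in ['scene','top']}
P=np.array([.5208,.0592])
ims=[]
for n,(x0,y0) in [('scene',(287,272)),('top',(258,253))]:
    d=D[n]; S=8
    im=cv2.resize(d['img'][y0:y0+50,x0:x0+50,::-1],None,fx=S,fy=S,interpolation=cv2.INTER_CUBIC)
    a=np.linspace(0,2*np.pi,60)
    for rr,z,c in((.0205,.02,(0,0,255)),(.0175,.017,(0,255,255))):
        q=proj(d,np.c_[P[0]+rr*np.cos(a),P[1]+rr*np.sin(a),np.full(60,z)]); q=((q-[x0,y0]+.5)*S).astype(np.int32)
        cv2.polylines(im,[q],True,c,1)
    t=np.radians(67.4);c_,s_=np.cos(t),np.sin(t)
    q=proj(d,[[P[0]+c_*i-s_*j,P[1]+s_*i+c_*j,.02] for i,j in((-.03,-.03),(-.03,.03),(.03,.03),(.03,-.03))]);q=((q-[x0,y0]+.5)*S).astype(np.int32)
    cv2.polylines(im,[q],True,(0,255,0),1); ims.append(im)
cv2.imwrite('pics/nest1.png',np.hstack(ims))
E
```

```text
(no output)
```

View pics/nest1.png

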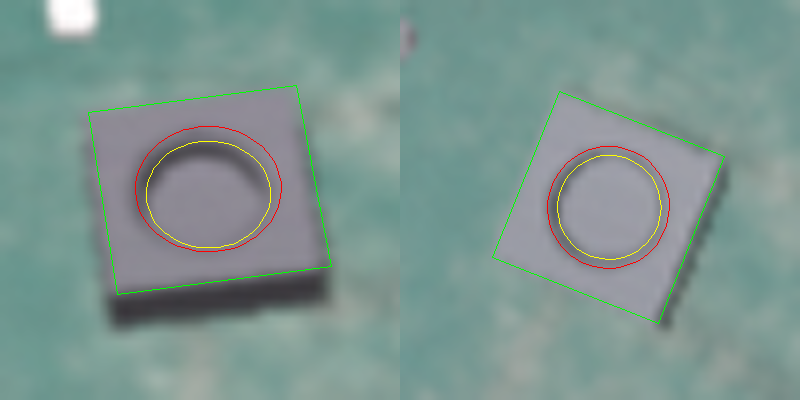

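```bash
python3 - <<'E'
from fit import *
D={n:cap(n) for n in ['scene','top']}
for n in D:
    print(n,[(z,proj(D[n],[0,0,z]).round().tolist()) for z in (0,.2,.4)],'tcp',proj(D[n],readout.get_state()['tcp_pos']).round(),'above tcp .3',proj(D[n],readout.get_state()['tcp_pos']+[0,0,.3]).round())
d=D['top']
c=atz(d,(463,303),.01);print('plate',c, [atz(d,q,.01).round(3) for q in((454,280),(490,303),(473,330),(437,305))])
for q in ((478,303),(640,323)):
    print(atz(d,q,0.05).round(3))
for x,y in ((.47,-.42),(.462,-.44),(c[0],c[1])): print(proj(d,[[x,y,0],[x,y,.86]]).round(), proj(D['scene'],[[x,y,0],[x,y,.86]]).round(),np.hypot(x,y),np.degrees(np.arctan2(y,x)))
E
python3 -c "
import plant,inspect
print([x for x in dir(plant.r) if x[0]!='_'])"
```

```text
scene [(0, [[489.0, 496.0]]), (0.2, [[524.0, 467.0]]), (0.4, [[576.0, 424.0]])] tcp [[693. 202.]] above tcp .3 [[800.  78.]]
top [(0, [[310.0, 476.0]]), (0.2, [[308.0, 511.0]]), (0.4, [[305.0, 561.0]])] tcp [[606. 424.]] above tcp .3 [[719. 479.]]
plate [ 0.44542751 -0.42131382  0.01      ] [array([ 0.507, -0.4  ,  0.01 ]), array([ 0.444, -0.493,  0.01 ]), array([ 0.373, -0.444,  0.01 ]), array([ 0.441, -0.352,  0.01 ])]
[ 0.446 -0.449  0.05 ]
[ 0.387 -0.861  0.05 ]
[[461. 294.]
 [720. 311.]] [[ 485.  229.]
 [ 665. -198.]] 0.630317380372777 -41.78451600825179
[[469. 297.]
 [742. 319.]] [[ 493.  228.]
 [ 681. -199.]] 0.638 -43.60281897270362
[[462. 303.]
 [724. 337.]] [[ 492.  236.]
 [ 683. -193.]] 0.6131158086392212 -43.40637993507779
['Unreachable', 'close_job', 'nose_length']
```

Emit:
servo_tool([
  [[0.04, -0.01, 0, 0, 0, 0], [0.04, -0.01, 0, 0, 0, 0], [0.04, -0.01, 0, 0, 0, 0], [0.04, -0.01, 0, 0, 0, 0], [0.02, -0.01, 0, 0, 0, 0]],
])

```text
time_s: 3.1
tcp_pos: [0.1394, -0.4721, 0.2943]
eef_rot: [-90.0, 0.0, 106.5]
contact_force: [-0.1, -1.2, 1.0]
gripper_width: 0.0879
```

```bash
python3 - <<'E'
from fit import *
s=readout.get_state(); print(s['joints'].round(2),s['tcp_pos'].round(4),s['eef_rot'].round(2),s['contact_force'].round(1))
D=cap('scene','s1.png');D=cap('top','t1.png')
E
```

```text
[-5.064e+01  1.220e+00 -1.698e+01 -3.000e-02 -7.176e+01 -2.286e+01] [ 0.1394 -0.4721  0.2943] [-9.0040e+01  3.0000e-02  1.0649e+02] [-0.1 -1.2  1. ]
```

View pics/t1.png

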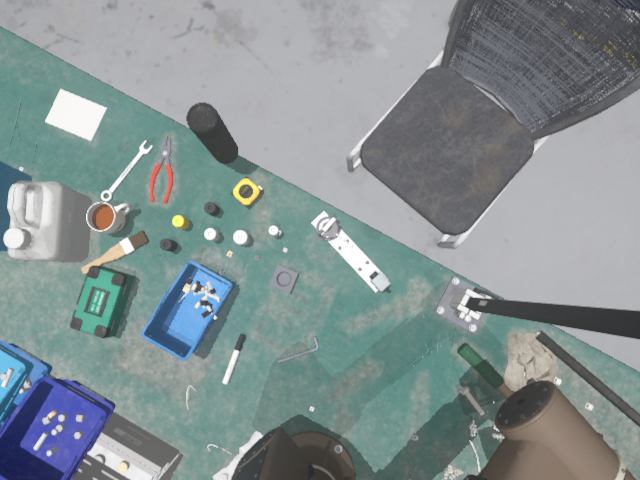

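View pics/s1.png

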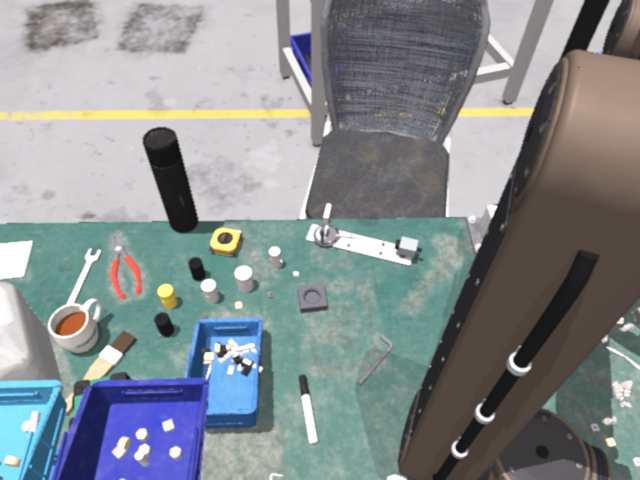

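Emit:
servo_tool([
  [[0.03, 0, 0, 0, 0, 0], [0.03, 0, 0, 0, 0, 0], [0.012, 0, 0, 0, 0, 0], [0.003, 0, -0.049, 0, -0.117, 0], [0.003, 0, -0.049, 0, -0.117, 0], [0, 0, 0, 0, 0, 0]],
])

```text
time_s: 3.8
tcp_pos: [0.2144, -0.3656, 0.2937]
eef_rot: [-90.0, 0.1, 120.4]
contact_force: [-0.8, 0.0, -1.0]
gripper_width: 0.0875
```

```bash
python3 - <<'E'
from fit import *
s=readout.get_state(); print(s['joints'].round(2),s['tcp_pos'].round(4),s['eef_rot'].round(2),s['contact_force'].round(1))
D=cap('top','t2.png'); print(proj(D,[s['tcp_pos'],s['tcp_pos']+[0,0,.3]]))
E
```

```text
[-3.272e+01 -6.080e+00 -2.395e+01 -2.000e-02 -7.206e+01 -2.687e+01] [ 0.2144 -0.3656  0.2937] [-9.0050e+01  6.0000e-02  1.2041e+02] [-0.8  0.  -1. ]
[[481.40016665 421.26674384]
 [549.37849283 478.63133607]]
```

View pics/t2.png

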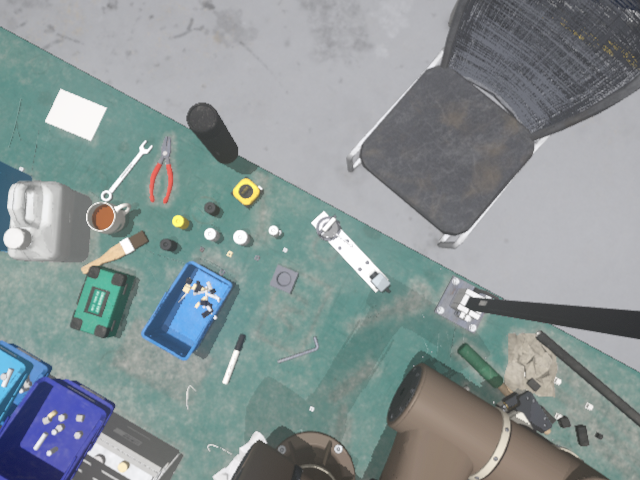

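```bash
cat >> h.py <<'E'
def plan(pts, smax=.045, yaw_to=None):
    """print rows: world waypoints -> tool-frame rows at present yaw"""
    s=readout.get_state(); R=Ro.from_euler('xyz',s['eef_rot'],degrees=True).as_matrix(); p=s['tcp_pos']
    for q in pts:
        q=np.array(q,float); n=int(np.ceil(np.linalg.norm(q-p)/smax)); v=R.T@(q-p)/n
        print(n,'x',v.round(4).tolist(),'to',q); p=q
E
python3 - <<'E'
from h import *
r_=.415
plan([[r_*np.cos(np.radians(a)),r_*np.sin(np.radians(a)),.294] for a in (-50,-40,-30,-20,-10,0)]+[[.53,.13,.27],[.6445,.2517,.2]])
E
```

```text
2 x [0.0073, -0.0002, -0.0355] to [ 0.26675686 -0.31790844  0.294     ]
2 x [0.0092, 0.0, -0.035] to [ 0.31790844 -0.26675686  0.294     ]
2 x [0.0152, 0.0, -0.0328] to [ 0.35940054 -0.2075      0.294     ]
2 x [0.0206, -0.0, -0.0297] to [ 0.38997244 -0.14193836  0.294     ]
2 x [0.0255, -0.0, -0.0257] to [ 0.40869522 -0.07206399  0.294     ]
2 x [0.0296, -0.0, -0.0209] to [0.415 0.    0.294]
4 x [0.0136, 0.006, -0.0412] to [0.53 0.13 0.27]
5 x [0.0095, 0.014, -0.032] to [0.6445 0.2517 0.2   ]
```

Emit:
servo_tool([
  [[0.007, 0, -0.035, 0, 0, 0], [0.007, 0, -0.035, 0, 0, 0], [0.009, 0, -0.035, 0, 0, 0], [0.009, 0, -0.035, 0, 0, 0], [0.015, 0, -0.033, 0, 0, 0], [0.015, 0, -0.033, 0, 0, 0], [0.02, 0, -0.03, 0, 0, 0], [0.02, 0, -0.03, 0, 0, 0], [0.025, 0, -0.026, 0, 0, 0], [0.025, 0, -0.026, 0, 0, 0], [0.03, 0, -0.021, 0, 0, 0], [0.03, 0, -0.021, 0, 0, 0], [0, 0, 0, 0, 0, 0]],
], jaw=90)

```text
time_s: 5.15
tcp_pos: [0.4174, -0.0012, 0.2934]
eef_rot: [-90.0, -0.0, 120.0]
contact_force: [0.7, -1.3, -0.1]
gripper_width: 0.0566
```

```bash
python3 - <<'E'
from fit import *
s=readout.get_state(); print(s['joints'].round(2),s['tcp_pos'].round(4),s['eef_rot'].round(2),s['contact_force'].round(1),s['gripper_width'])
D=cap('top','t3.png'); 
plan([[.53,.13,.27],[.6445,.2517,.2]])
d=D
for q,z in (((206,330),.06),((232,297),.06),((186,262),.06)): print(atz(d,q,z).round(3))
E
```

```text
[ 2.718e+01 -6.750e+00 -2.456e+01 -1.000e-02 -7.219e+01 -8.719e+01] [ 0.4174 -0.0012  0.2934] [-9.0010e+01 -1.0000e-02  1.1999e+02] [ 0.7 -1.3 -0.1] 0.05659293149554014
4 x [0.0146, 0.0058, -0.041] to [0.53 0.13 0.27]
5 x [0.0096, 0.014, -0.032] to [0.6445 0.2517 0.2   ]
[0.391 0.26  0.06 ]
[0.475 0.192 0.06 ]
[0.569 0.313 0.06 ]
```

View pics/t3.png

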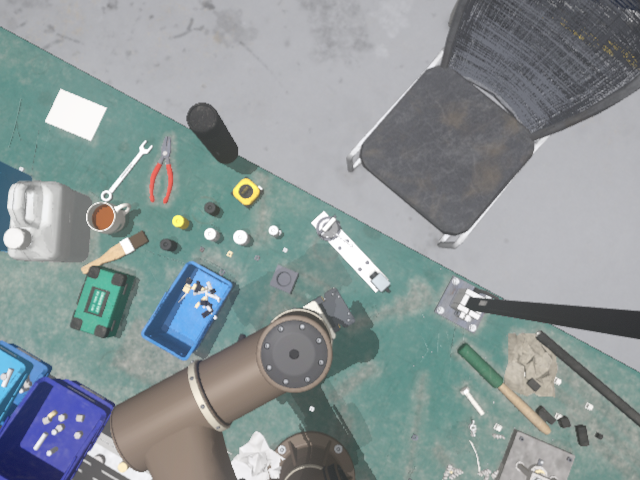

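```bash
python3 - <<'E'
from fit import *
S=vision.capture('scene');T=vision.capture('top')
def tri(a,b):
    c1,v1=ray(S,a);c2,v2=ray(T,b);v1/=np.linalg.norm(v1);v2/=np.linalg.norm(v2)
    A=np.c_[v1,-v2];t=np.linalg.lstsq(A,c2-c1,rcond=None)[0];p,q=c1+t[0]*v1,c2+t[1]*v2
    return ((p+q)/2).round(3),np.linalg.norm(p-q).round(4)
print('bin corners',tri((263,319),(233,294)),tri((196,320),(188,262)))
print('thermos top',tri((161,135),(203,111)))
print('thermos base',atz(S,(182,222),0).round(3),atz(T,(230,155),0).round(3))
E
```

```text
bin corners (array([0.487, 0.19 , 0.085]), np.float64(0.0137)) (array([0.57 , 0.309, 0.064]), np.float64(0.0061))
thermos top (array([0.894, 0.213, 0.279]), np.float64(0.0053))
thermos base [0.885 0.223 0.   ] [0.869 0.206 0.   ]
```

Emit:
servo_tool([
  [[0, 0, 0, 0, -0.141, 0], [0, 0, 0, 0, -0.141, 0], [0, 0, 0, 0, -0.141, 0], [0, 0, 0, 0, -0.141, 0], [0, 0, 0, 0, -0.141, 0], [0, 0, 0, 0, -0.141, 0], [0, 0, 0, 0, -0.141, 0], [0, 0, 0, 0, -0.141, 0], [0, 0, 0, 0, -0.141, 0], [0, 0, 0, 0, -0.141, 0], [0, 0, 0, 0, -0.141, 0], [0, 0, 0, 0, -0.141, 0], [0, 0, 0, 0, -0.141, 0], [0, 0, 0, 0, 0, 0]],
], jaw=100)

```text
time_s: 6.7
tcp_pos: [0.4164, -0.0049, 0.2935]
eef_rot: [-90.0, -0.0, -135.1]
contact_force: [0.7, 0.7, 0.3]
gripper_width: 0.0533
```

```bash
python3 - <<'E'
from fit import *
s=readout.get_state(); print(s['joints'].round(2),s['tcp_pos'].round(4),s['eef_rot'].round(2),s['contact_force'].round(1),s['gripper_width'])
plan([[.53,.13,.27],[.6445,.2517,.17]])
E
```

```text
[ 2.675e+01 -6.840e+00 -2.463e+01  1.000e-02 -7.223e+01  1.814e+01] [ 0.4164 -0.0049  0.2935] [-9.0000e+01 -2.0000e-02 -1.3511e+02] [0.7 0.7 0.3] 0.05334827818458972
4 x [-0.0439, 0.0059, -0.0039] to [0.53 0.13 0.27]
5 x [-0.0334, 0.02, -0.0011] to [0.6445 0.2517 0.17  ]
```

Emit:
servo_tool([
  [[-0.044, 0.006, -0.004, 0, 0, 0], [-0.044, 0.006, -0.004, 0, 0, 0], [-0.044, 0.006, -0.004, 0, 0, 0], [-0.044, 0.006, -0.004, 0, 0, 0], [-0.033, 0.02, -0.001, 0, 0, 0], [-0.033, 0.02, -0.001, 0, 0, 0], [-0.033, 0.02, -0.001, 0, 0, 0], [-0.033, 0.02, -0.001, 0, 0, 0], [-0.033, 0.02, -0.001, 0, 0, 0], [0, 0, 0, 0, 0, 0], [0, 0, 0, 0, 0, 0]],
])

```text
time_s: 7.8
tcp_pos: [0.6433, 0.251, 0.1677]
eef_rot: [-90.0, -0.2, -135.3]
contact_force: [-0.2, -0.9, 0.6]
gripper_width: 0.0534
```

```bash
python3 - <<'E'
from fit import *
s=readout.get_state(); print(s['joints'].round(2),s['tcp_pos'].round(4),s['eef_rot'].round(2),s['contact_force'].round(1),s['gripper_width'])
D=cap('top','t4.png');D=cap('scene','s4.png')
plan([[.6445,.2517,.07],[.6445,.2517,.0375]])
E
```

```text
[ 3.744e+01  2.498e+01 -2.710e+00  1.000e-02 -6.249e+01  7.220e+00] [0.6433 0.251  0.1677] [ -90.02   -0.18 -135.34] [-0.2 -0.9  0.6] 0.053422527689837435
3 x [-0.0004, 0.0333, 0.0001] to [0.6445 0.2517 0.07  ]
1 x [0.0, 0.0325, -0.0] to [0.6445 0.2517 0.0375]
```

View pics/s4.png

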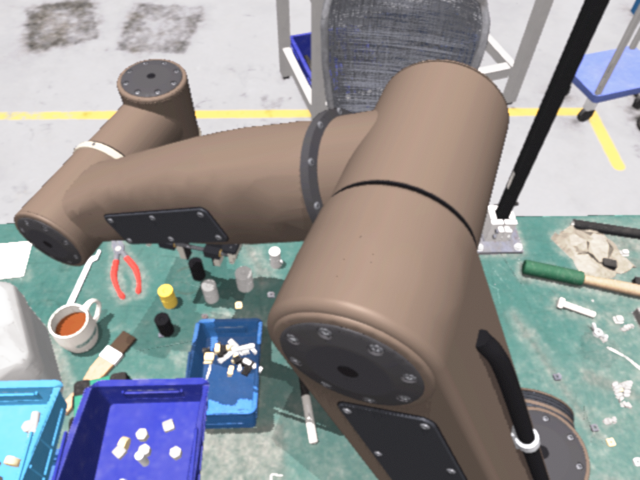

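Emit:
servo_tool([
  [[-0.001, 0.03, 0, 0, 0, 0], [0, 0.03, 0, 0, 0, 0], [0, 0.025, 0, 0, 0, 0], [0, 0.02, 0, 0, 0, 0], [0, 0.015, 0, 0, 0, 0], [0, 0.01, 0, 0, 0, 0], [0, 0, 0, 0, 0, 0]],
])

```text
time_s: 8.6
tcp_pos: [0.6434, 0.2523, 0.0391]
eef_rot: [-90.0, -0.1, -135.1]
contact_force: [0.3, -0.3, -0.3]
gripper_width: 0.0533
```

```bash
python3 - <<'E'
from fit import *
s=readout.get_state(); print(s['joints'].round(2),s['tcp_pos'].round(4),s['eef_rot'].round(2),s['contact_force'].round(1),s['gripper_width'])
D=cap('scene','s5.png');cv2.imwrite('pics/s5c.png',cv2.resize(D['img'][230:330,150:300,::-1],None,fx=5,fy=5,interpolation=cv2.INTER_CUBIC))
E
```

```text
[ 3.752e+01  3.199e+01 -9.800e+00 -1.000e-02 -4.826e+01  7.360e+00] [0.6434 0.2523 0.0391] [-9.0010e+01 -5.0000e-02 -1.3513e+02] [ 0.3 -0.3 -0.3] 0.053349311253493466
```

View pics/s5c.png

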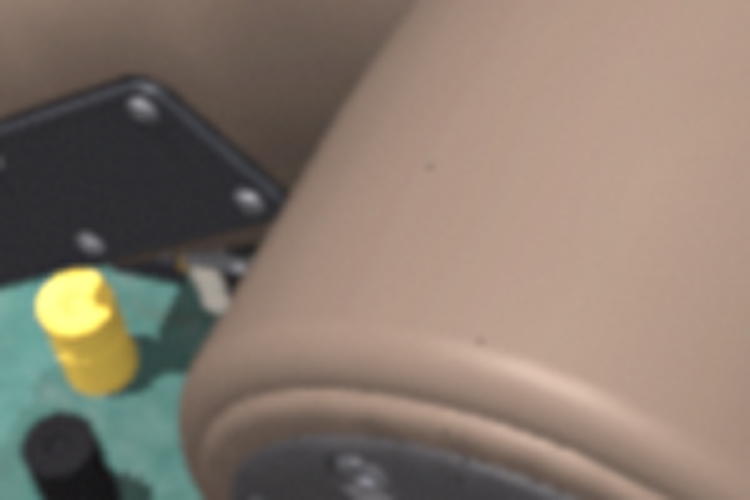

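Position agrees with the measurement; close gently-firmly.

Emit:
servo_tool([
  [[0, 0, 0, 0, 0, 0], [0, 0, 0, 0, 0, 0], [0, 0, 0, 0, 0, 0], [0, 0, 0, 0, 0, 0], [0, 0, 0, 0, 0, 0], [0, 0, 0, 0, 0, 0], [0, 0, 0, 0, 0, 0], [0, 0, 0, 0, 0, 0]],
], jaw=255, grip_force=25)

```text
time_s: 9.45
tcp_pos: [0.6441, 0.2531, 0.0403]
eef_rot: [-90.0, 0.1, -135.1]
contact_force: [-0.7, -0.4, 5.6]
gripper_width: 0.0318
```

Emit:
servo_tool([
  [[0, -0.01, 0, 0, 0, 0], [0, -0.02, 0, 0, 0, 0], [0, -0.03, 0, 0, 0, 0], [0, -0.03, 0, 0, 0, 0], [0, -0.03, 0, 0, 0, 0], [0, 0, 0, 0, 0, 0]],
])

```text
time_s: 10.05
tcp_pos: [0.6459, 0.2539, 0.1651]
eef_rot: [-89.9, 0.4, -135.0]
contact_force: [0.4, 0.2, -1.5]
gripper_width: 0.0312
```

```bash
python3 - <<'E'
from fit import *
s=readout.get_state(); print(s['joints'].round(2),s['tcp_pos'].round(4),s['eef_rot'].round(2),s['contact_force'].round(1),s['gripper_width'])
plan([[.5208,.0592,.155]])
E
```

```text
[ 37.54  25.06  -2.97   0.08 -61.54   7.38] [0.6459 0.2539 0.1651] [ -89.87    0.41 -135.04] [ 0.4  0.2 -1.5] 0.03119869532338881
6 x [0.0377, 0.0014, 0.0082] to [0.5208 0.0592 0.155 ]
```

Emit:
servo_tool([
  [[0.03, 0, 0.006, 0, 0, 0], [0.039, 0.001, 0.008, 0, 0, 0], [0.039, 0.001, 0.008, 0, 0, 0], [0.039, 0.001, 0.008, 0, 0, 0], [0.039, 0.001, 0.008, 0, 0, 0], [0.03, 0.001, 0.008, 0, 0, 0], [0.01, 0.001, 0.003, 0, 0, 0], [0, 0, 0, 0, 0, 0], [0, 0, 0, 0, 0, 0], [0, 0, 0, 0, 0, 0]],
])

```text
time_s: 11.05
tcp_pos: [0.519, 0.0593, 0.1535]
eef_rot: [-90.0, 0.0, -135.1]
contact_force: [-0.1, 0.1, -1.6]
gripper_width: 0.0314
```

```bash
python3 - <<'E'
from fit import *
s=readout.get_state(); print(s['joints'].round(2),s['tcp_pos'].round(4),s['eef_rot'].round(2),s['contact_force'].round(1),s['gripper_width'])
for n in ['scene','top']:
    D=cap(n,n+'6.png')
    for t in ['spacer_medium']:
        for x in spotter.silhouettes(n,t):
            ms=mstats(x['region']); print(n,ms.round(1),round(x['conf'],2),atz(D,ms[:2],s['tcp_pos'][2]-.01).round(4))
plan([[.5208,.0592,.155]])
E
```

```text
[ 28.06  10.8  -25.61   0.   -53.58  16.89] [0.519  0.0593 0.1535] [-8.9990e+01  1.0000e-02 -1.3505e+02] [-0.1  0.1 -1.6] 0.031351733937621036
scene [313.3 267.  299. ] 0.76 [0.5136 0.0623 0.1435]
scene [196.9 268.6 317. ] 0.69 [0.6331 0.2678 0.1435]
scene [167.6 296.3 354. ] 0.64 [0.6023 0.3437 0.1435]
scene [275.  258.7 173. ] 0.62 [0.5726 0.1197 0.1435]
scene [163.3 323.8 320. ] 0.6 [0.5497 0.3737 0.1435]
top [167.3 244.4 161. ] 0.72 [0.6087 0.3364 0.1435]
top [211.2 208.2 161. ] 0.69 [0.6966 0.2275 0.1435]
top [179.8 221.4 142. ] 0.66 [0.6651 0.3057 0.1435]
1 x [-0.0016, -0.0017, 0.0015] to [0.5208 0.0592 0.155 ]
```

View pics/scene6.png

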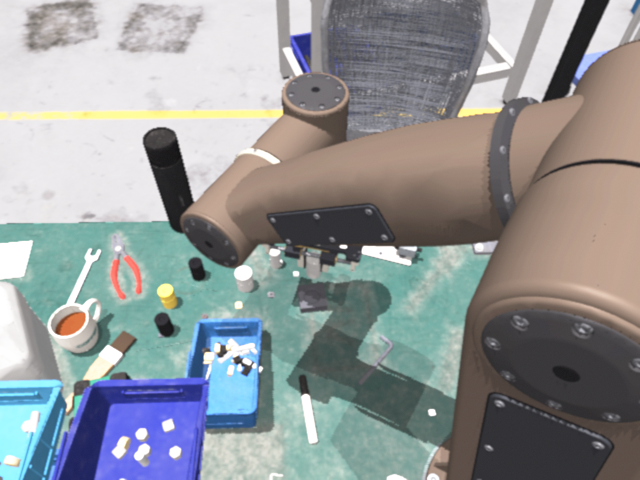

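View pics/top6.png

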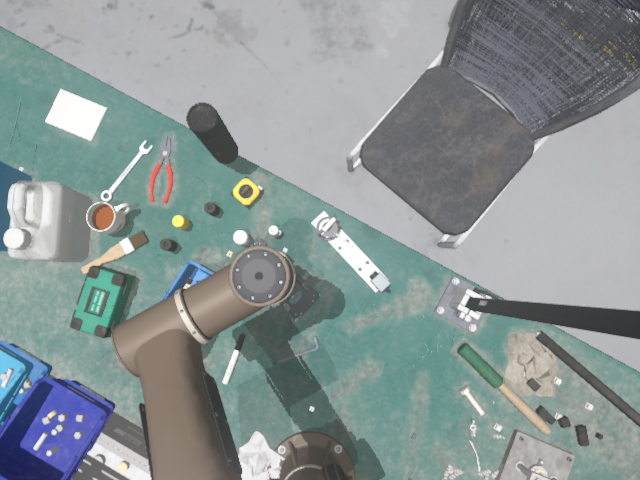

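```bash
cat > ov.py <<'E'
from fit import *
import sys
def ov(name,xy,zb,x0=285,y0=240,w=60,h=80,S=8,cam='scene'):
    d=cap(cam); im=cv2.resize(d['img'][y0:y0+h,x0:x0+w,::-1],None,fx=S,fy=S,interpolation=cv2.INTER_CUBIC)
    clean=im.copy()
    hull=cylmask(d,xy[0],xy[1],zb,.032)
    cv2.polylines(im,[((hull-[x0,y0]+.5)*S).astype(np.int32)],True,(0,255,255),1)
    cv2.imwrite('pics/'+name,np.hstack([clean,im])[:600,:])
E
python3 - <<'E'
from ov import *
s=readout.get_state()
ov('o6.png',s['tcp_pos'][:2],s['tcp_pos'][2]-.039,x0=290,y0=240,w=50,h=75)
E
```

```text
(no output)
```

View pics/o6.png

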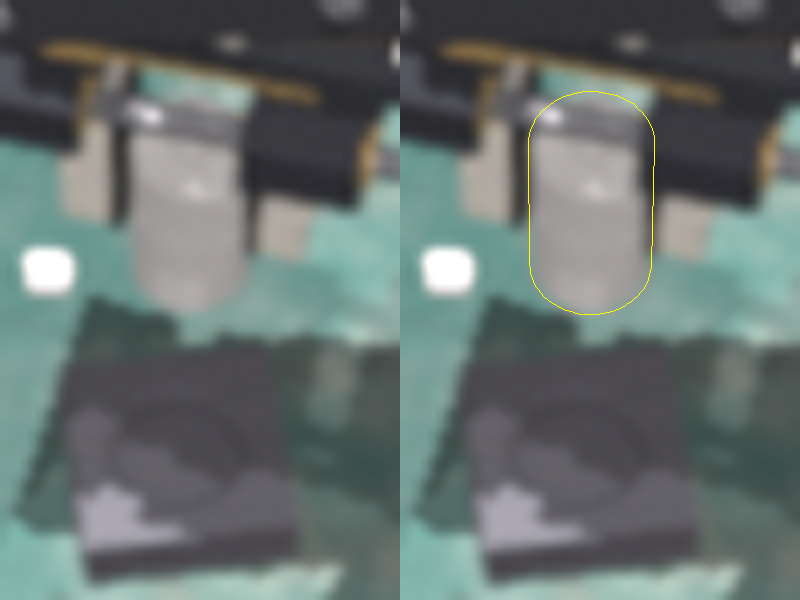

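Emit:
servo_tool([
  [[-0.001, 0.02, 0, 0, 0, 0], [0, 0.03, 0, 0, 0, 0], [0, 0.02, 0, 0, 0, 0], [0, 0.012, 0, 0, 0, 0], [0, 0.005, 0, 0, 0, 0], [0, 0, 0, 0, 0, 0], [0, 0, 0, 0, 0, 0]],
])

```text
time_s: 12.0
tcp_pos: [0.5197, 0.0596, 0.0673]
eef_rot: [-90.0, 0.1, -135.1]
contact_force: [0.0, 0.3, -1.1]
gripper_width: 0.0314
```

```bash
python3 - <<'E'
from ov import *
s=readout.get_state(); print(s['tcp_pos'].round(4),s['eef_rot'].round(2),s['contact_force'].round(1),s['gripper_width'])
ov('o7.png',s['tcp_pos'][:2]+[.0008,-.0008],s['tcp_pos'][2]-.0403,x0=290,y0=250,w=50,h=75)
E
```

```text
[0.5197 0.0596 0.0673] [-8.9970e+01  6.0000e-02 -1.3506e+02] [ 0.   0.3 -1.1] 0.03142287150804804
```

View pics/o7.png

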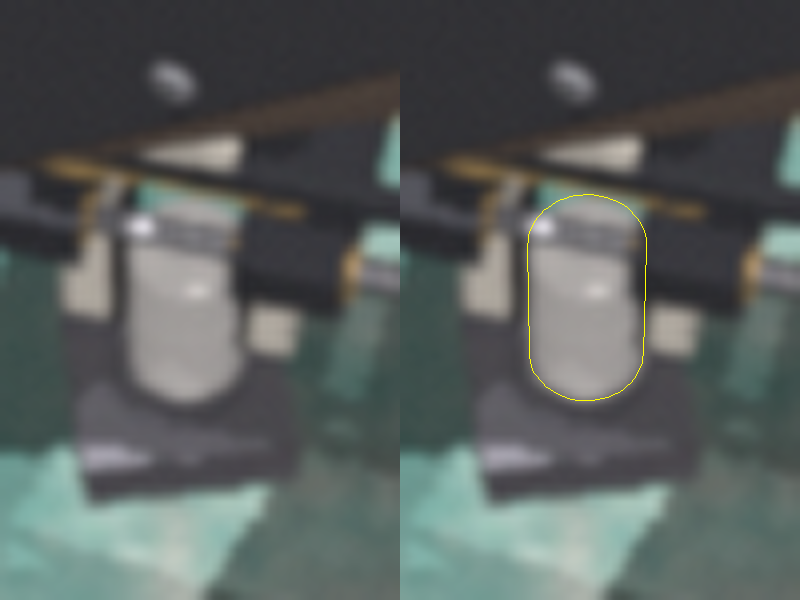

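Emit:
servo_tool([
  [[0, 0.003, 0, 0, 0, 0], [0, 0.003, 0, 0, 0, 0], [0, 0.003, 0, 0, 0, 0], [0, 0.002, 0, 0, 0, 0], [0, 0, 0, 0, 0, 0], [0, 0, 0, 0, 0, 0]],
])

```text
time_s: 12.65
tcp_pos: [0.5206, 0.0601, 0.0562]
eef_rot: [-89.9, 0.2, -135.0]
contact_force: [3.1, 3.2, 1.9]
gripper_width: 0.0316
```

Emit:
servo_tool([
  [[-0.001, 0.001, 0, 0, 0, 0], [0, 0.002, 0, 0, 0, 0], [0, 0.002, 0, 0, 0, 0], [0, 0, 0, 0, 0, 0], [0, 0, 0, 0, 0, 0]],
])

```text
time_s: 13.15
tcp_pos: [0.5204, 0.0604, 0.0504]
eef_rot: [-90.0, 0.1, -135.1]
contact_force: [4.7, 4.5, -2.4]
gripper_width: 0.0314
```

Emit:
servo_tool([
  [[-0.001, 0.001, 0, 0, 0, 0], [0, 0.001, 0, 0, 0, 0], [0, 0, 0, 0, 0, 0], [0, 0, 0, 0, 0, 0]],
])

```text
time_s: 13.55
tcp_pos: [0.5203, 0.0606, 0.0482]
eef_rot: [-90.0, -0.0, -135.1]
contact_force: [3.8, 1.8, -3.5]
gripper_width: 0.0316
```

Emit:
servo_tool([
  [[0, 0.001, 0, 0, 0, 0], [0, 0.001, 0, 0, 0, 0], [0, 0, 0, 0, 0, 0], [0, 0, 0, 0, 0, 0]],
])

```text
time_s: 13.95
tcp_pos: [0.5203, 0.0604, 0.0478]
eef_rot: [-90.0, -0.0, -135.1]
contact_force: [-2.0, 1.7, 14.6]
gripper_width: 0.0316
```

Emit:
servo_tool([
  [[0, -0.001, 0, 0, 0, 0], [0, 0, 0, 0, 0, 0], [0, 0, 0, 0, 0, 0], [0, 0, 0, 0, 0, 0], [0, 0, 0, 0, 0, 0], [0, 0, 0, 0, 0, 0]],
], jaw=100)

```text
time_s: 14.55
tcp_pos: [0.5203, 0.0606, 0.0474]
eef_rot: [-90.0, -0.0, -135.1]
contact_force: [-0.7, 0.4, 1.0]
gripper_width: 0.0532
```

Emit:
servo_tool([
  [[0, -0.01, 0, 0, 0, 0], [0, -0.02, 0, 0, 0, 0], [0, -0.03, 0, 0, 0, 0], [0, -0.04, 0, 0, 0, 0], [0, -0.04, 0, 0, 0, 0], [0, 0, 0, 0, 0, 0]],
])

```text
time_s: 15.15
tcp_pos: [0.5235, 0.0616, 0.1941]
eef_rot: [-89.7, 0.5, -135.0]
contact_force: [0.3, 0.3, -0.2]
gripper_width: 0.0533
```

```bash
python3 - <<'E'
from ov import *
s=readout.get_state(); print(s['joints'].round(1),s['tcp_pos'].round(4),s['eef_rot'].round(2),s['contact_force'].round(1),s['gripper_width'])
ov('o8.png',[.5208,.0592],.008,x0=285,y0=245,w=50,h=75)
plan([[.6554,-.0642,.19]])
E
```

```text
[ 28.1   8.6 -22.5   0.1 -58.4  16.8] [0.5235 0.0616 0.1941] [ -89.74    0.53 -135.02] [ 0.3  0.3 -0.2] 0.053319680496586815
5 x [-0.0011, 0.0004, 0.0366] to [ 0.6554 -0.0642  0.19  ]
```

View pics/o8.png

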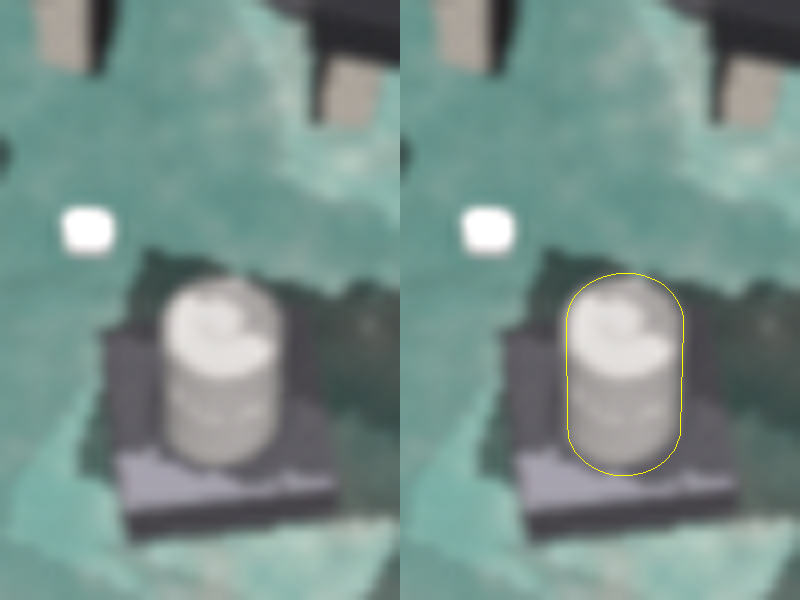

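```bash
cat > st.py <<'E'
from fit import *
def draw(name,ax,phi,rest,cams=(('scene',295,195,130,75,6),('top',300,200,100,95,8)),save=None):
    # phi: lens direction deg ; rest: normal dir deg
    for n,x0,y0,w,h,S in cams:
        d=cap(n); im=cv2.resize(d['img'][y0:y0+h,x0:x0+w,::-1],None,fx=S,fy=S,interpolation=cv2.INTER_CUBIC)
        def L(P,c,cl=True):
            q=((proj(d,P)-[x0,y0]+.5)*S).astype(np.int32); cv2.polylines(im,[q],cl,c,1)
        def T(a,ang): 
            t=np.radians(ang);a=np.array(a,float); return np.c_[ax[0]+a[:,0]*np.cos(t)-a[:,1]*np.sin(t),ax[1]+a[:,0]*np.sin(t)+a[:,1]*np.cos(t),a[:,2]]
        L(T([[-.05,-.025,.008],[-.05,.025,.008],[.21,.025,.008],[.21,-.025,.008]],phi),(0,0,255))
        L(T([[0,0,.008],[.21,0,.008]],phi),(255,0,255),False)
        for z in (.072,.104): L(T([[-.006,-.022,z],[-.006,.022,z],[.006,.022,z],[.006,-.022,z]],rest),(0,255,255))
        a=np.linspace(0,2*np.pi,60); L(np.c_[ax[0]+.034*np.cos(a),ax[1]+.034*np.sin(a),np.full(60,.02)],(255,0,0))
        L(T([[0,0,.012],[.08,0,.012]],2*rest-phi),(0,255,0),False)
        cv2.imwrite(f'pics/{name}_{n}.png',im)
E
python3 - <<'E'
from st import *
draw('st1',(.6554,-.0642),-138.5,-133.5)
E
```

```text
(no output)
```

View pics/st1_scene.png

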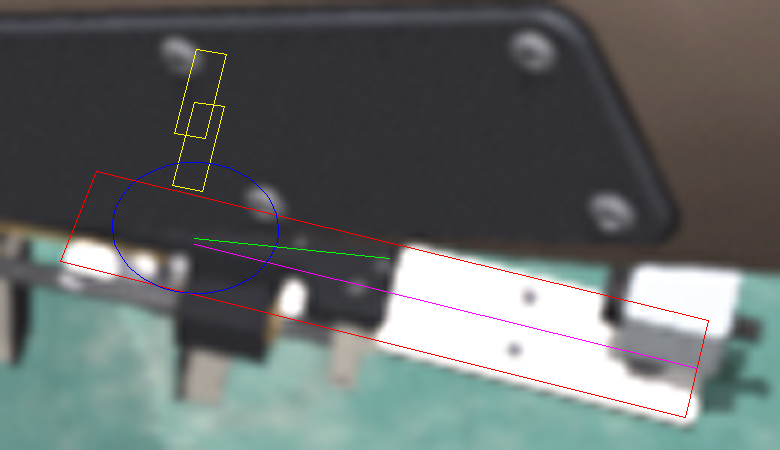

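View pics/st1_top.png

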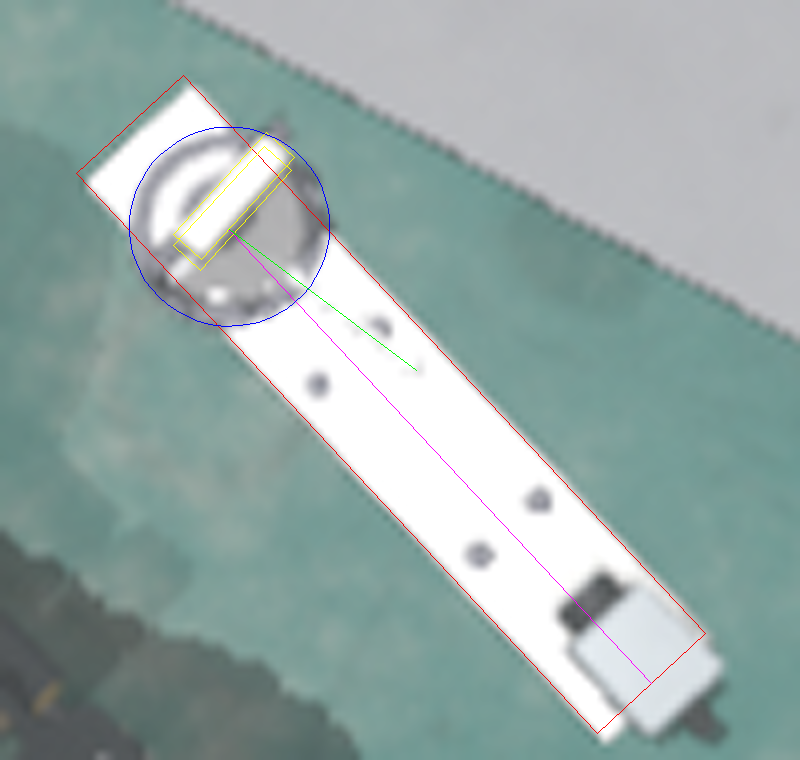

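Emit:
servo_tool([
  [[-0.001, 0, 0.036, 0, 0, 0], [-0.001, 0, 0.037, 0, 0, 0], [-0.001, 0, 0.037, 0, 0, 0], [-0.001, 0, 0.037, 0, 0, 0], [-0.001, 0, 0.036, 0, 0, 0], [0, 0, 0, 0, -0.026, 0], [0, 0.02, 0, 0, 0, 0], [0, 0.02, 0, 0, 0, 0], [0, 0, 0, 0, 0, 0], [0, 0, 0, 0, 0, 0]],
])

```text
time_s: 16.3
tcp_pos: [0.6526, -0.0653, 0.1468]
eef_rot: [-90.1, -0.1, -133.6]
contact_force: [-0.1, 0.0, 0.3]
gripper_width: 0.0533
```

```bash
python3 - <<'E'
from st import *
s=readout.get_state(); print(s['joints'].round(1),s['tcp_pos'].round(4),s['eef_rot'].round(2),s['contact_force'].round(1),s['gripper_width'])
draw('st2',(.6552,-.0642),-138.5,-133.5)
plan([[.6552,-.0642,.13],[.6552,-.0642,.094]])
E
```

```text
[ 11.3  22.9  -9.    0.  -58.2  35.1] [ 0.6526 -0.0653  0.1468] [-9.0070e+01 -1.2000e-01 -1.3356e+02] [-0.1  0.   0.3] 0.05330531999181904
1 x [-0.0018, 0.0183, 0.0005] to [ 0.6552 -0.0642  0.13  ]
1 x [0.0, 0.036, -0.0] to [ 0.6552 -0.0642  0.094 ]
```

View pics/st2_scene.png

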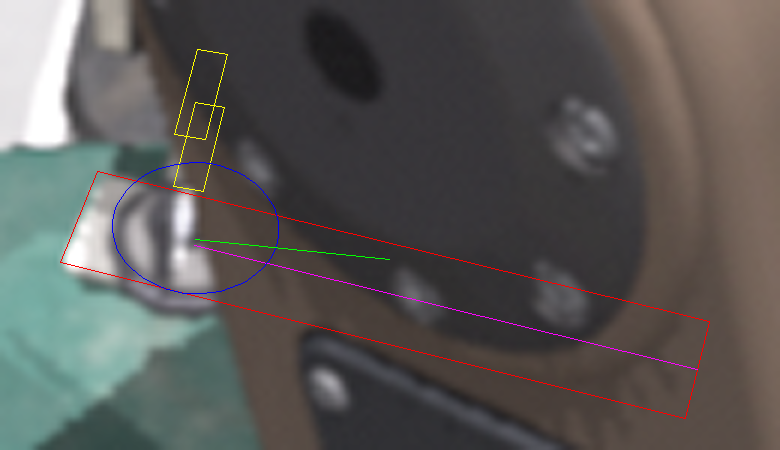

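View pics/st2_top.png

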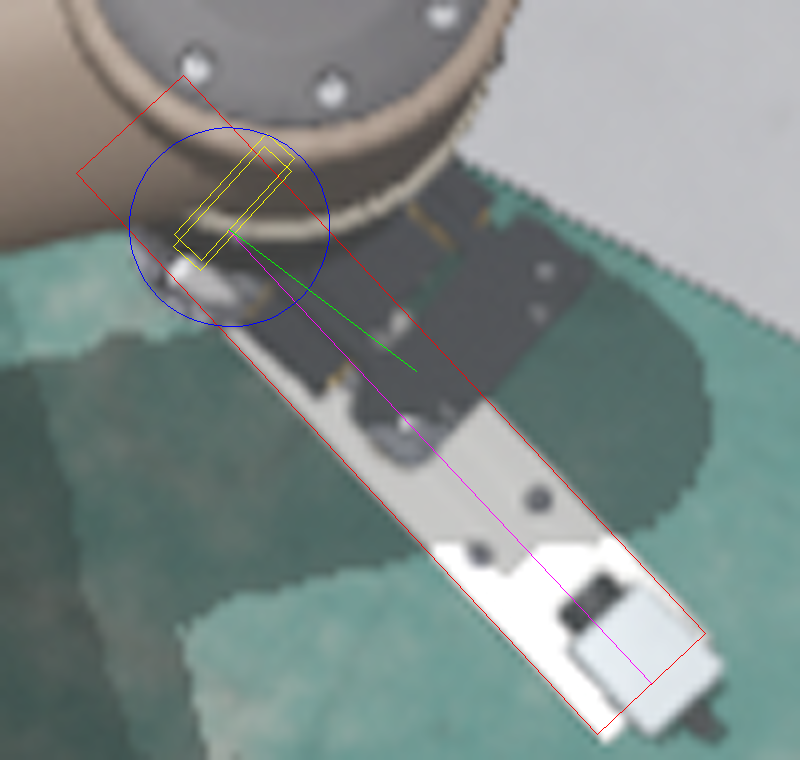

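Emit:
servo_tool([
  [[-0.002, 0.01, 0, 0, 0, 0], [0, 0.015, 0, 0, 0, 0], [0, 0.015, 0, 0, 0, 0], [0, 0.01, 0, 0, 0, 0], [0, 0.002, 0, 0, 0, 0], [0, 0, 0, 0, 0, 0], [0, 0, 0, 0, 0, 0]],
])

```text
time_s: 17.1
tcp_pos: [0.6551, -0.0639, 0.0961]
eef_rot: [-90.0, 0.0, -133.6]
contact_force: [-0.2, -0.5, -0.2]
gripper_width: 0.0534
```

Emit:
servo_tool([
  [[0, 0.002, 0, 0, 0, 0], [0, 0, 0, 0, 0, 0], [0, 0, 0, 0, 0, 0], [0, 0, 0, 0, 0, 0], [0, 0, 0, 0, 0, 0], [0, 0, 0, 0, 0, 0], [0, 0, 0, 0, 0, 0], [0, 0, 0, 0, 0, 0], [0, 0, 0, 0, 0, 0], [0, 0, 0, 0, 0, 0]],
], jaw=255, grip_force=20)

```text
time_s: 18.1
tcp_pos: [0.6566, -0.062, 0.0937]
eef_rot: [-89.9, 0.2, -133.5]
contact_force: [5.2, 7.2, -3.3]
gripper_width: 0.0123
```

```bash
python3 - <<'E'
from fit import *
s=readout.get_state(); print(s['tcp_pos'].round(4),s['eef_rot'].round(2),s['contact_force'].round(1),s['moment'].round(3),s['gripper_width'])
E
```

```text
[ 0.6566 -0.062   0.0937] [ -89.92    0.23 -133.54] [ 5.2  7.2 -3.3] [ 2.475e+00 -1.536e+00  1.000e-03] 0.012276878504359257
```

Emit:
servo_tool([
  [[-0.0025, 0, 0, 0, 0, 0], [0, 0, 0, 0, 0.08, 0], [0, 0, 0, 0, 0.08, 0], [0, 0, 0, 0, 0.08, 0], [0, 0, 0, 0, 0.08, 0], [0, 0, 0, 0, 0.08, 0], [0, 0, 0, 0, 0, 0], [0, 0, 0, 0, 0, 0]],
])

```text
time_s: 18.9
tcp_pos: [0.6566, -0.062, 0.0937]
eef_rot: [-90.0, 0.0, -156.4]
contact_force: [2.1, 0.9, 0.4]
gripper_width: 0.0116
```

```bash
python3 - <<'E'
from fit import *
s=readout.get_state(); print(s['tcp_pos'].round(4),s['eef_rot'].round(2),s['contact_force'].round(1),s['moment'].round(3),s['gripper_width'])
R=Ro.from_euler('xyz',s['eef_rot'],degrees=True).as_matrix(); print('tool force',(R.T@s['contact_force']).round(1))
E
```

```text
[ 0.6566 -0.062   0.0937] [-9.0000e+01  2.0000e-02 -1.5637e+02] [2.1 0.9 0.4] [ 0.501 -0.209  0.089] 0.0115662686767569
tool force [-2.3 -0.4  0. ]
```

Emit:
servo_tool([
  [[0, 0, 0, 0, 0.08, 0], [0, 0, 0, 0, 0.08, 0], [0, 0, 0, 0, 0.08, 0], [0, 0, 0, 0, 0.08, 0], [0, 0, 0, 0, 0.06, 0], [0, 0, 0, 0, 0.039, 0], [0, 0, 0, 0, 0, 0], [0, 0, 0, 0, 0, 0], [0, 0, 0, 0, 0, 0]],
], grip_force=30)

```text
time_s: 19.8
tcp_pos: [0.6564, -0.062, 0.0937]
eef_rot: [-90.0, 0.0, 179.6]
contact_force: [0.6, 1.5, 1.6]
gripper_width: 0.0114
```

```bash
python3 - <<'E'
from st import *
s=readout.get_state(); print(s['joints'].round(1),s['tcp_pos'].round(4),s['eef_rot'].round(2),s['contact_force'].round(1),s['moment'].round(3),s['gripper_width'])
draw('st3',(.656,-.0632),-138.5,-180.35,cams=(('scene',285,200,130,100,6),('top',260,195,100,95,8)))
cap('top','t9.png');cap('scene','s9.png')
E
```

```text
[ 11.5  26.1 -11.7  -0.  -52.2 -11.9] [ 0.6564 -0.062   0.0937] [-9.0000e+01  1.0000e-02  1.7958e+02] [0.6 1.5 1.6] [ 0.772 -0.062  0.028] 0.011406107770028498
```

View pics/st3_scene.png

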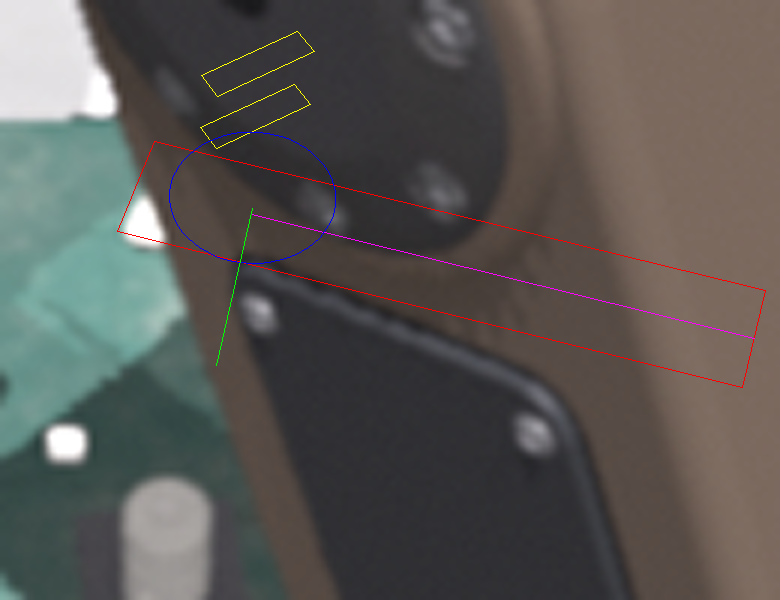

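View pics/st3_top.png

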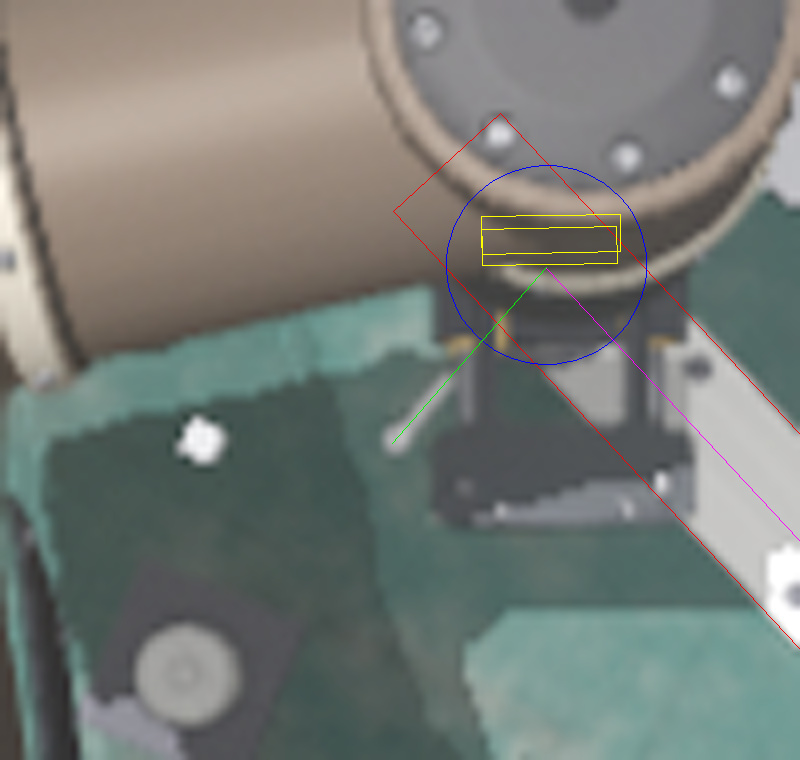

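```bash
python3 - <<'E'
from st import *
d=cap('top'); x0,y0,S=330-30,225,0
im=cv2.resize(d['img'][232:262,300:330,::-1],None,fx=20,fy=20,interpolation=cv2.INTER_CUBIC); cv2.imwrite('pics/ptr.png',im)
f=lambda a,b:((a+.5)/8-.5+260,(b+.5)/8-.5+195)
tip=atz(d,f(397,439),.012)[:2]; mid=atz(d,f(446,380),.012)[:2]
sp=atz(d,f(187,673),.063)[:2]; print('tip',tip,'mid',mid,'spacer top',sp)
an=lambda v:np.degrees(np.arctan2(v[1],v[0]))%360
for ax in ((.6554,-.0642),(.656,-.0632)): 
    print('axis',ax,'tip dir',an(tip-ax),'dist',np.hypot(*(tip-ax)),'spacer dir',an(sp-ax),an(np.array([.5205,.0598])-ax))
print('ptr line dir',an(tip-mid))
E
```

```text
tip [ 0.59820167 -0.01123339] mid [ 0.61799716 -0.02833071] spacer top [0.51955113 0.05775582]
axis (0.6554, -0.0642) tip dir 137.19979480872047 dist 0.07795582848323256 spacer dir 138.0846753030143 137.4107972065448
axis (0.656, -0.0632) tip dir 138.04121514762167 dist 0.07772500216148515 spacer dir 138.4444461711379 137.7684324930359
ptr line dir 139.18289579629408
```

View pics/ptr.png

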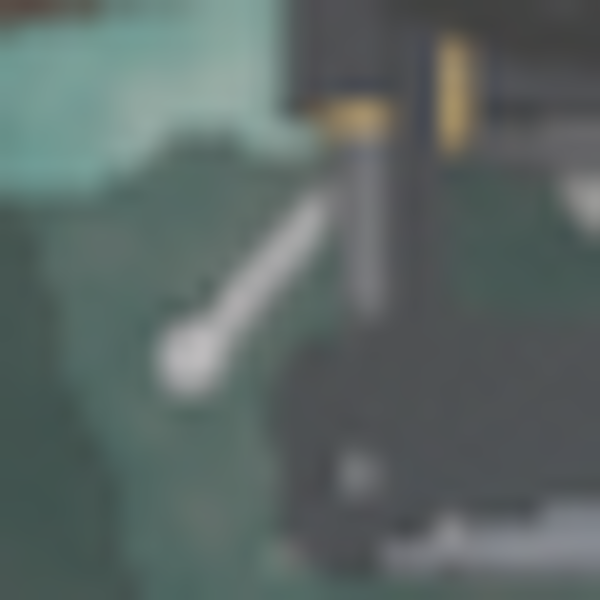

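```bash
python3 - <<'E'
from st import *
d=cap('top')
f=lambda a,b:((a+.5)/20-.5+300,(b+.5)/20-.5+232)
an=lambda v:np.degrees(np.arctan2(v[1],v[0]))%360
tip=atz(d,f(190,358),.012)[:2]
# weighted ridge of shaft
img=d['img'].astype(float); 
im=cv2.resize(d['img'][232:262,300:330],None,fx=20,fy=20,interpolation=cv2.INTER_CUBIC).astype(float)
g=im.min(2)-0; P=[]
for row in range(225,310,5):
    seg=g[row,180:335]; w=np.clip(seg-115,0,None); c=(w*np.arange(180,335)).sum()/w.sum(); P.append((c,row))
P=np.array(P); print(P[::4].round(1).tolist())
W=np.array([atz(d,f(*p),.012)[:2] for p in P]); v=np.linalg.svd(W-W.mean(0))[2][0]; v*=np.sign(-v[0]); print('shaft dir',an(v),'tip',tip)
m=W.mean(0)
for ax in ((.6552,-.0642),(.656,-.0632),(.6566,-.062)):
    ax=np.array(ax);print('lateral miss of axis from shaft line mm',1e3*np.cross(v,ax-m),'tip dir',an(tip-ax))
for sp in ((.5208,.0592),(.5196,.0578),(.5203,.0606)): sp=np.array(sp); print('spacer from tip',an(sp-tip),'lat miss',1e3*np.cross(v,sp-m))
x=spotter.silhouettes('top','spacer_medium')
for k in x: 
    ms=mstats(k['region']); print(ms.round(1),atz(d,ms[:2],.0415).round(4))
E
```

```text
[[303.2, 225.0], [288.3, 245.0], [271.7, 265.0], [253.1, 285.0], [238.6, 305.0]]
shaft dir 138.90650715628377 tip [ 0.59824521 -0.01079152]
lateral miss of axis from shaft line mm 2.5370958354411774 tip dir 136.84045957855076
lateral miss of axis from shaft line mm 1.2576260623337228 tip dir 137.7784331464079
lateral miss of axis from shaft line mm -0.04111338837872042 tip dir 138.7318587929041
spacer from tip 137.89413141904424 lat miss -2.1221090046943045
spacer from tip 138.9062319818664 lat miss -0.278268149673494
spacer from tip 137.5128283276599 lat miss -2.8485574404706338
[179.5 221.5 116. ] [0.6789 0.3356 0.0415]
[167.7 244.1 139. ] [0.6185 0.3673 0.0415]
[ 362.4  264.3 1150. ] [ 0.5535 -0.152   0.0415]
[283.  278.6 100. ] [0.52   0.0592 0.0415]<stdin>:16: DeprecationWarning: Arrays of 2-dimensional vectors are deprecated. Use arrays of 3-dimensional vectors instead. (deprecated in NumPy 2.0)
<stdin>:17: DeprecationWarning: Arrays of 2-dimensional vectors are deprecated. Use arrays of 3-dimensional vectors instead. (deprecated in NumPy 2.0)
```

```bash
python3 - <<'E'
from st import *
for n in ('scene','top'):
    d=cap(n)
    for t in ('spacer_small','spacer_large','tape_measure'):
        print(n,t,[(mstats(x['region'])[:2].round(1).tolist(),round(x['conf'],2)) for x in spotter.silhouettes(n,t)[:2]])
s=readout.get_state(); print(s['time_s'],s['eef_rot'].round(2),s['contact_force'].round(1),s['gripper_width'])
E
```

```text
scene spacer_small [([275.2, 257.3], 0.58)]
scene spacer_large [([244.2, 278.6], 0.66)]
scene tape_measure [([225.5, 241.9], 0.82)]
top spacer_small [([362.0, 264.3], 0.19)]
top spacer_large []
top tape_measure [([245.0, 186.1], 0.53)]
20.55 [-9.0000e+01  1.0000e-02  1.7949e+02] [-0.8  2.7  2.5] 0.011866908080897638
```

View pics/s9.png

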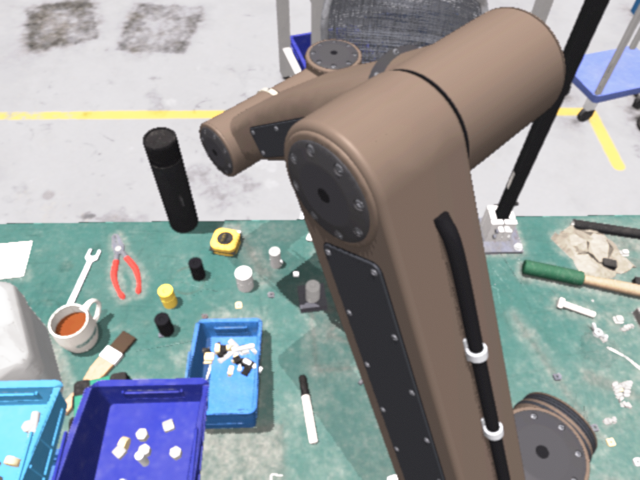

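```bash
python3 -c "
from plant import r
print(r.close_job())"
```

```text
the job is handed in; nothing more can be done
None
```

The medium spacer is down in the nest and released. The mirror is turned onto it, and I handed in at about 20.6 s with the gripper still holding the bar (30 N grip).

- **Spacer choice:** I took the aluminium spacer at scene pixel (211, 291). It measured 31.9 mm across in the images and about 31.5 mm between the jaws. The black and yellow look-alikes were ruled out.
- **Seating:** It went down to the nest floor, with the tool at z ≈ 0.048 m, as expected. A 14.6 N upward push confirmed the bottom. After release it stood upright at about (0.520, 0.060).
- **Mirror:** I turned it about 47°, until its normal pointed along -180.4 to -180.5°. My target was -180.4°. The force on the tool stayed under 4 N.
- **Pointer check:** This agrees only to about 1°. Different measurements put the pointer at 136.8 to 138.9° and the spacer at 137.4 to 138.9°. The estimates centre on about 138° for both, so I left the angle as it was.
- **Frame mismatch:** The camera and arm put the mirror axis about 2.5 mm apart. I chose the target angle between the two.
- **Other items:** In the last scene picture the small spacer, large spacer and tape measure sit within 1 to 2 pixels of where they started. In the top view the tape measure read about 5 pixels off, and the two spacers were not usefully detected. I put this down to the arm being in that view, and I handled none of the three.

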